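# Uncap the pipe in the vice and stow its cap

### The job

The grey pipe leaning in the vice is due for filing. Gently draw its loose orange cap straight off along the pipe, without wrenching it, and set the cap down, not dropped or rammed, open end down and flat on the floor of the white cup of the green cap keeper. Then swing the keeper's steel bail over the cap until its red bar rests fully in the yellow catches; leave the other things on the bench where they are.

Things in the scene. Friction and masses are not known exactly. Their poses are not given: they have to be found in the camera images.
- cap: Orange plastic pipe cap, a round cylinder 56 mm across, 90 mm long, about 90 g, closed at the top (white spot). Origin: centre of its open mouth; z runs along the cap from the mouth to the closed top. Bore 50 mm wide x 65 mm deep. It starts loosely over the leaning pipe's end; grip it round its upper half, tool along its axis.
- cap_top (a point): Centre of the closed top of the cap, 90 mm from its origin along its z axis.
- vice: Blue bench vice, fixed, base 150 x 150 mm, jaws 84 mm high, clamping a grey pipe 45 mm across that leans 0.45 rad (26 degrees) from upright towards the vice's own -x side. Origin: centre of its underside; z up. Its screw and handle stick out 115 mm to its +y side, 60 mm high.
- pipe_end (a point): Centre of the pipe's upper end, about 184 mm above the bench; the cap's bore bottoms on it, 65 mm of the pipe being inside the cap.
- keeper: Green cap keeper, fixed, base 170 x 115 mm. Origin: on the bench under the centre of its white cup; z up. Cup 66 mm wide inside, rim 32 mm above the bench. Hinge posts 114 mm high at x = +48, y = +-46 mm; posts with yellow forked catches 112 mm high at x = -70, y = +-46 mm. Open, the bail leans out over the +x side: over the cup, keep the two fingers on the keeper's y line.
- keeper_seat (a point): Centre of the cup's inner floor, 8 mm above the bench; the cap's mouth comes to rest here.
- bail (a joint): Angle of the bail in rad: 0 closed (level, the red bar lying in the catches), growing as it swings up and over; it starts open at 1.95 to 2.3. Its hinge is stiff: it stays where it is left. Closed, its cross plate lies 5 mm above the top of a properly seated cap.
- bail_hinge (a point): Middle of the bail's hinge axis, 106 mm above the bench; the axis is the keeper's y axis. At angle q the bar lies 118 mm from here, at -118 cos q along the keeper's x and 118 sin q up.
- bail_bar (a point): Middle of the red round bar at the bail's free end, 12 mm thick and 106 mm long, along the keeper's y axis; 62 mm are free between the steel rails.
- file: Bystander: flat steel file with black and yellow handle, 210 mm long, lying. Origin: near its middle, on the bench; long axis x.
- offcut: Bystander: grey pipe offcut standing on end, 60 mm across, 90 mm high. Origin: centre of its underside.
- cement: Bystander: blue can 68 mm across, 100 mm high. Origin: centre of its underside.
- oiler: Bystander: yellow bottle with red cap, 56 mm across, 130 mm high. Origin: centre of its underside.
- brush: Bystander: bench brush, lying. Origin: its underside.
- hammer: Bystander: hammer, lying. Origin: its underside.
- mug: Bystander: white mug 76 mm across, 90 mm high. Origin: centre of its underside.

How it is judged (in metres and radians):
On the way, in this order (a step that is already met when the one before it is completed fails the run):
1. the cap is drawn off the pipe and held clear of it (distance between cap and pipe_end above 0.08 m and contact force between the fingers and cap above 0.3 N), for 0.1 s.
2. the cap stands in the cup with the bail still open (horizontal distance between cap and keeper_seat below 0.012 m and z of cap in the frame of keeper_seat below 0.005 m and angle between cap's own z axis and vertical below 0.12 rad and value of joint bail above 0.8 rad), for 0.2 s.
3. the bail is swung closed (value of joint bail below 0.07 rad), for 0.2 s.
At the end, for the whole second after the job is handed in: The cap stands at rest open end down on the cup's floor (mouth within 12 mm of its centre and 5 mm of the floor, within 0.12 rad of upright), and the bail is closed (within 0.07 rad) and still (horizontal distance between cap and keeper_seat below 0.012 m and z of cap in the frame of keeper_seat below 0.005 m and angle between cap's own z axis and vertical below 0.12 rad and linear speed of cap below 0.02 m/s and value of joint bail below 0.07 rad and velocity of joint bail below 0.05 rad/s); the robot touches nothing.
It fails at once if the cap is wrenched: it bears on the pipe or vice with more than 25 N (contact force between cap and vice above 25 N).
It fails at once if the cap is rammed: it or the bail presses with more than 40 N between cap and keeper (contact force between cap and keeper above 40 N).
It fails at once if the cap is dropped: it moves faster than 0.5 m/s out of the fingers (linear speed of cap above 0.5 m/s and contact force between the fingers and cap below 0.05 N).
It fails at once if a bystander is moved more than 30 mm (distance of any of file, offcut, cement, oiler, brush, hammer, mug from where it was at the start of the episode above 0.03 m).
It also fails if it takes over 64 s, if anything falls off the work surface, if the arm or the gripper's body presses on something with over 40 N, if the wrist force passes 120 N, or if a joint passes its speed limit or range.

### The arm

A 6-joint arm with a two-finger parallel gripper is mounted at the origin on the work surface. World frame = base frame: x ahead of the robot, y to its left, z up, the work surface at z = 0. Lengths are in m, angles in degrees, forces in N, time in s.
With the tool pointing down it reaches from about 0.375 to 0.9 m from the base axis. Payload 3.1 kg.
Tool frame: the origin (TCP) lies at the very end of the fingers, on their centre line; the grasp point (between the pads) lies 19 mm behind it (grip_point_offset is the distance from the TCP to the grasp point, in m); y points along the fingers, x is the direction in which the jaws open and shut, and the axes are right-handed (so a half turn about y gives the same grasp; the last joint's range is limited). The gripper opens to 87 mm and grips with 3 to 60 N. Pads are 19 mm wide; open, the fingers measure 117 mm over their backs; the gripper's body (75 mm by 190 mm) begins 51 mm behind the grasp point.
Start: joints at [-83.68, 30.224, 82.088, -0, 67.689, -10.227], TCP at [0.178, -0.599, 0.223] pointing down, gripper open.
Joint ranges: [-176.69, 176.69], [-43.24, 126.21], [12.49, 139.97], [-82, 262], [0, 151.66], [-163.58, 163.58]. Speed limits (degrees/s): [159.86, 159.86, 180, 180, 180, 180].

### API

Orientations are given as a 3x3 rotation matrix whose columns are the frame's x, y, z axes.
In Python, from rig import * gives the robot as it stands.
- The arm moves only by the tool send_rows, never from a script. Its argument "moves" is text: rows parted by semicolons, each of 5 numbers parted by spaces: the finger opening in mm, from 0 to 87, then the shift along the tool's x, y, z in mm, then the turn about the tool's y in degrees. In form: fingers dx dy dz yaw; .... A call has 1 to 20 rows; each row shifts and turns the commanded pose from where the row before left it, along the tool's axes as they then stand; what a row does not reach is not made up. A row lasts 1/12 s, in which the tool goes at most 41.7 mm and 7.16 degrees, less where a joint would pass 70% of its speed; a pose out of reach is approached as far as the arm can. A call is refused whole if a number of a shift passes 41.7 or a number of a turn 7.16, either way. A call with a gripper value outside its range is refused whole. The fingers move at their own pace and stop on an object; the grip force is fixed at half the most. Time passes only in rows, so rows that do not move let the fingers close. It gives the time, the measured TCP pose, the force and the opening at its end, in the units of the state.
- read_state(): the state, without advancing time (a new reading comes with each control period).
- capture(name): name is "side" or "top"; returns a dict with "image" (480x640x3 uint8, blue, green, red), "z_map" (480x640 float32, m along the optical axis (not along the pixel's ray), 0 where there is no reading), "mtx" (3x3 intrinsics, pixels), "origin" and "rotation" of the camera in the world. Camera axes: x right, y up, looking along -z (the intrinsics and any distortion apply to the point x, -y, -z); pixel columns grow to the right and rows downward; lengths in m; the calibration is good to about 2 mm. A picture is of the moment at which its call begins.
- hand_in(): hands the job in, once; it reports no verdict.
Trained networks look in a picture, given as the dict that the camera call returned (one of the last four; its "shot" number tells which), for a name from the list of things; names that differ only in an ending like _2 or _b are one class to them, and where a whole thing is asked for, a point or a joint stands for the part that bears it (a point fixed in the world has none). Each returns a list of dicts, best first, with "p" (0 to 1); they miss things now and then, are a little off and sometimes report something else, mostly with a low value. They report only what shows in the picture. A call takes as long as a camera call.
- search_frame(picture, name): "bbox" ([left, top, right, bottom] in pixels, round what is visible of it).
- masks_of(picture, name): "region" (480x640 bool, what is visible of it) and "bbox" ([left, top, right, bottom] in pixels, round what is visible of it).
- mark_of(picture, name): "pixel" ([row, column] in pixels: a listed point, or the origin of a listed thing).
The state is a dict: "time_s": time; "joint_positions": joint angles; "qvel": joint speeds; "tau": joint torques, N m; "position": TCP position; "tcp_rot": TCP orientation; "force": force on the tool from outside, world axes, zero at the start; "moment": the same for the moment, N m; "opening": opening from 0.0 (shut) to 1.0 (fully open).
Only numpy, scipy, OpenCV 4.12 (cv2) and the standard library are available. Lean on these libraries where they do the work, as an engineer would, in place of code of your own. Each camera call takes 0.05 s, during which the arm holds its last target. There are 200 camera calls.

## Working session

There is one attempt and no reset: what is moved stays moved. The work goes in short steps, Python scripts to look and compute and a tool call to move; the robot and the scene stay as the last step left them, time stands still between calls to the robot, and variables do not carry over. Pictures are saved under pics/ and viewed, about 8 in all and at most 12, crops included, and the job is handed in when it is done.

Besides the shell and the picture viewer there is one more tool, called after "Call:" by a JSON object that holds its "name" and its "arguments". send_rows: Moves the arm, as the interface text tells. Its arguments: {"type":"object","properties":{"moves":{"type":"string"}},"required":["moves"]}

```bash
ls; mkdir -p pics; cat > h.py <<'E'
from rig import *
import numpy as np, cv2
def ray(c,px):
    r,cc=px; K=c["mtx"]; 
    d=np.array([(cc-K[0,2])/K[0,0],-(r-K[1,2])/K[1,1],-1.0])
    return np.array(c["origin"]),np.array(c["rotation"])@d
def at_z(c,px,z):
    o,d=ray(c,px); return o+d*(z-o[2])/d[2]
def pts(c,mask):
    r,cc=np.nonzero(mask&(c["z_map"]>0)); K=c["mtx"]; z=c["z_map"][r,cc]
    P=np.stack([(cc-K[0,2])/K[0,0]*z,-(r-K[1,2])/K[1,1]*z,-z],1)
    return P@np.array(c["rotation"]).T+np.array(c["origin"])
def tri(rs):
    A=0;b=0
    for o,d in rs:
        d=d/np.linalg.norm(d);M=np.eye(3)-np.outer(d,d);A=A+M;b=b+M@o
    p=np.linalg.solve(A,b)
    return p,[np.linalg.norm(np.cross(p-o,d/np.linalg.norm(d))) for o,d in rs]
E
python3 - <<'E'
from h import *
np.set_printoptions(precision=4,suppress=True)
s=read_state();print(s["position"],s["tcp_rot"],s["opening"])
C={n:capture(n) for n in("side","top")}
for n,c in C.items():
    cv2.imwrite(f"pics/{n}0.png",c["image"]);print(n,c["origin"],c["rotation"],c["mtx"],{k for k in c})
for name in ["cap","cap_top","vice","pipe_end","keeper","keeper_seat","bail_hinge","bail_bar","file","offcut","cement","oiler","brush","hammer","mug"]:
    R=[];
    for n,c in C.items():
        m=mark_of(c,name)
        if m: R.append((n,m[0]["p"],m[0]["pixel"],ray(c,m[0]["pixel"]),at_z(c,m[0]["pixel"],0)))
    print(name,[(r[0],round(r[1],2),np.round(r[2]),r[4].round(3)) for r in R], *(tri([r[3] for r in R]) if len(R)==2 else []))
E
```

```text
pics
[ 0.1779 -0.5984  0.2216] [[ 0.2848 -0.0002  0.9586]
 [-0.9586  0.0021  0.2848]
 [-0.0021 -1.      0.0004]] 0.9963586451972348
side [0.0324 0.5893 1.0727] [[-0.7325  0.5183 -0.4413]
 [-0.6807 -0.5565  0.4763]
 [ 0.0013  0.6493  0.7605]] [[450.5999   0.     322.7234]
 [  0.     450.5999 242.9981]
 [  0.       0.       1.    ]] {'shot', 'mtx', 'image', 'rotation', 'origin', 'z_map'}
top [0.2585 0.0162 1.67  ] [[ 0.0303  0.976  -0.2156]
 [-0.9995  0.0308 -0.0013]
 [ 0.0053  0.2155  0.9765]] [[544.4892   0.     324.9848]
 [  0.     544.4892 232.4518]
 [  0.       0.       1.    ]] {'shot', 'mtx', 'image', 'rotation', 'origin', 'z_map'}
cap [('side', 0.71, array([213., 374.]), array([ 0.618, -0.294,  0.   ]))]
cap_top [('side', 0.94, array([202., 387.]), array([ 0.621, -0.366,  0.   ])), ('top', 0.85, array([261., 398.]), array([ 0.543, -0.209,  0.   ]))] [ 0.5074 -0.1816  0.2069] [np.float64(0.00027900011906453157), np.float64(0.0002790001190645674)]
vice [('side', 0.73, array([238., 364.]), array([ 0.574, -0.189,  0.   ])), ('top', 0.88, array([248., 389.]), array([ 0.584, -0.182, 
[... 1932 characters left out ...]
ray([192., 354.]), array([ 0.762, -0.069,  0.   ]))] [ 0.7677 -0.0663 -0.0034] [np.float64(0.0049472459282625374), np.float64(0.004947245928262402)]
brush [('side', 0.73, array([195., 417.]), array([ 0.566, -0.463,  0.   ])), ('top', 0.78, array([253., 480.]), array([ 0.577, -0.466,  0.   ]))] [ 0.5751 -0.4703 -0.0091] [np.float64(0.004510889979136675), np.float64(0.004510889979136662)]
hammer [('side', 0.98, array([416., 210.]), array([0.486, 0.491, 0.   ])), ('top', 0.97, array([267., 171.]), array([0.504, 0.492, 0.   ]))] [ 0.5009  0.493  -0.0207] [np.float64(0.0069417252400253825), np.float64(0.006941725240025115)]
mug [('top', 0.93, array([330., 454.]), array([ 0.336, -0.381,  0.   ]))]
```

View pics/side0.png

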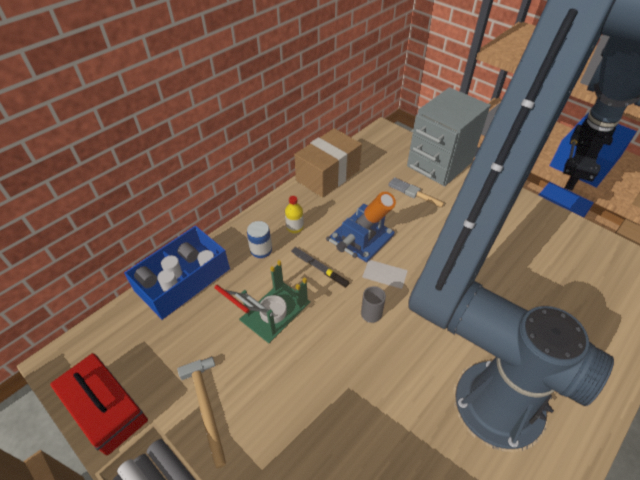

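View pics/top0.png

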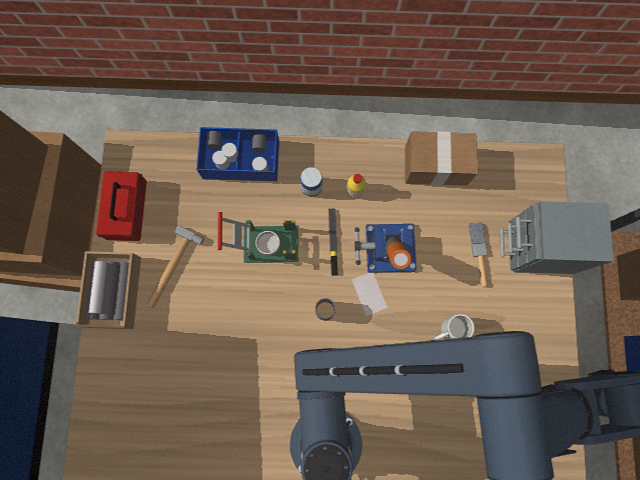

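```bash
cat > m1.py <<'E'
from h import *
from scipy.optimize import least_squares
np.set_printoptions(precision=4,suppress=True)
C={n:capture(n) for n in("side","top")}
def fit(P,a0,p0,r):
    def un(v):
        a=np.array([v[2],v[3],1.]);a/=np.linalg.norm(a);return np.array([v[0],v[1],p0[2]]),a
    def res(v):
        p,a=un(v);w=P-p;return np.linalg.norm(w-np.outer(w@a,a),axis=1)-r
    s=least_squares(res,[p0[0],p0[1],a0[0]/a0[2],a0[1]/a0[2]],loss="soft_l1",f_scale=.001)
    p,a=un(s.x);return p,a,np.median(abs(res(s.x)))
allP=[]
for n,c in C.items():
    m=masks_of(c,"cap")
    if not m: print(n,"no cap");continue
    M=cv2.erode(m[0]["region"].astype(np.uint8),np.ones((3,3)))>0
    P=pts(c,M); print(n,m[0]["p"],len(P),P.min(0),P.max(0))
    a=np.array([-.435,0,.9]); t=(P-[.5074,-.1816,.2069])@a
    w=P-[.5074,-.1816,.2069]; top=P[t>-.004]; print(" top pts",len(top),np.median(top,0) if len(top) else "")
    side=P[(t<-.006)&(t>-.08)]; allP.append(side)
    print(" fit",len(side),*fit(side,a,[.49,-.18,.18],.028))
A=np.vstack(allP);p,a,e=fit(A,[-.435,0,.9],[.52,-.18,.18],.028);print("joint",p,a,e,"lean",np.degrees(np.arccos(a[2])),"azim",np.degrees(np.arctan2(a[1],a[0])))
for n,c in C.items():
    hsv=cv2.cvtColor(c["image"],cv2.COLOR_BGR2HSV)
    m=masks_of(c,"bail_bar");bb=m[0]["bbox"] if m else None;print(n,bb)
    if bb is None: continue
    M=np.zeros((480,640),bool);l,t,r,b=[int(x) for x in bb];M[t-3:b+4,l-3:r+4]=True
    M&=((hsv[...,0]<8)|(hsv[...,0]>172))&(hsv[...,1]>150)&(hsv[...,2]>70)
    P=pts(c,M);P=P[(P[:,2]>.15)];mu=P.mean(0);u=np.linalg.svd(P-mu)[2][0];print(" bar",len(P),mu,P.min(0),P.max(0),"dir",u)
    # keeper points: height histogram by mask
    m=masks_of(c,"keeper")
    if m:
        P=pts(c,m[0]["region"]);g=P[(P[:,2]<.03)];q=P[(P[:,2]>.028)&(P[:,2]<.036)];print(" keeper",len(P),"low rect",cv2.minAreaRect((g[:,:2]*1000).astype(np.float32)),"rim",len(q))
for s in("keeper_seat","bail_hinge","cap_top","bail_bar"):
    print(s,tri([ray(c,mark_of(c,s)[0]["pixel"]) for c in C.values()])[0])
E
python3 m1.py
```

```text
side 0.86 511 [ 0.4936 -0.212   0.1252] [ 0.5657 -0.1564  0.2188]
 top pts 113 [ 0.5134 -0.1809  0.2074]
 fit 301 [ 0.5273 -0.1887  0.18  ] [-0.4351 -0.0174  0.9002] 0.0008560077358695656
top 0.73 386 [ 0.4937 -0.2112  0.141 ] [ 0.5686 -0.1586  0.2257]
 top pts 149 [ 0.5166 -0.1839  0.21  ]
 fit 174 [ 0.5269 -0.1869  0.18  ] [-0.4318  0.0192  0.9017] 0.001287908411497389
joint [ 0.5274 -0.1884  0.18  ] [-0.4271 -0.014   0.9041] 0.000993582303696422 lean 25.300011007224093 azim -178.11789085142254
side [215.3, 286.1, 270.4, 313.3]
 bar 194 [0.5738 0.3115 0.2074] [0.5228 0.3033 0.1993] [0.6303 0.318  0.2136] dir [-0.9983 -0.0586  0.001 ]
 keeper 3136 low rect ((617.6843872070312, 177.5169677734375), (197.62229919433594, 225.9824676513672), 76.3433609008789) rim 139
top [215.0, 213.1, 249.0, 248.8]
 bar 145 [0.5798 0.3084 0.2087] [0.5253 0.302  0.1992] [0.6303 0.3164 0.2149] dir [-0.9981 -0.062  -0.0045]
 keeper 2587 low rect ((590.0040893554688, 231.78622436523438), (266.1291198730469, 130.4612579345703), 84.18524932861328) rim 79
keeper_seat [0.5103 0.1493 0.2594]
bail_hinge [0.5789 0.2478 0.1075]
cap_top [ 0.5044 -0.179   0.2176]
bail_bar [0.5667 0.3041 0.2091]
```

Call:
{"name": "send_rows", "arguments": {"moves": "87 0 -20 0 5.53; 87 0 -20 0 5.53; 87 0 -20 0 5.53; 87 -25.8 0 21.7 0; 87 -25.8 0 21.7 0; 87 -25.8 0 21.7 0; 87 -25.8 0 21.7 0; 87 -25.8 0 21.7 0; 87 -25.8 0 21.7 0; 87 -25.8 0 21.7 0; 87 -25.8 0 21.7 0; 87 -25.8 0 21.7 0; 87 -25.8 0 21.7 0; 87 -25.8 0 21.7 0; 87 -25.8 0 21.7 0; 87 -25.8 0 21.7 0; 87 -25.8 0 21.7 0; 87 -25.8 0 21.7 0; 87 -25.8 0 21.7 0; 87 0 0 0 0"}}

```text
time_s: 4.07
position: [0.5287, -0.182, 0.2828]
tcp_rot: [[0.005, 0.003, 1.0], [-1.0, 0.002, 0.005], [-0.002, -1.0, 0.003]]
force: [-0.3, 0.3, -0.5]
opening: 0.999
```

```bash
python3 - <<'E'
from h import *
C={n:capture(n) for n in("side","top")}
a=cv2.resize(C["side"]["image"][120:280,290:450],(400,400),interpolation=cv2.INTER_CUBIC)
b=cv2.resize(C["top"]["image"][180:340,320:480],(400,400),interpolation=cv2.INTER_CUBIC)
cv2.imwrite("pics/p3.png",np.hstack([a,b]))
s=C["side"]
# project finger tips at pad plane for reference, and cap axis
def proj(c,p):
    v=np.array(c["rotation"]).T@(np.array(p)-c["origin"]);K=c["mtx"];return np.array([K[1,2]-K[1,1]*v[1]/-v[2]*1.0,K[0,2]+K[0,0]*v[0]/-v[2]]).round(1)
for y in(-.182-.0435,-.182,-.182+.0435): print(proj(s,[.5287,y,.2828]))
for n,c in C.items():
    m=masks_of(c,"cap")
    if m:
        print(n,m[0]["p"],m[0]["bbox"])
    print(n,[ (k,mm[0]["p"],np.round(mm[0]["pixel"],1)) for k in("cap_top","cap","keeper_seat") for mm in [mark_of(c,k)] if mm])
E
```

```text
[169.2 393.6]
[177.1 383.6]
[185.3 373.3]
side 0.92 [366.0, 189.8, 393.7, 222.4]
side [('cap_top', 0.96, array([198.7, 387.6])), ('cap', 0.72, array([214.6, 371.3])), ('keeper_seat', 0.95, array([313.7, 270.8]))]
top 0.37 [405.4, 254.6, 412.8, 262.7]
top [('cap_top', 0.48, array([261.2, 398.1])), ('cap', 0.34, array([245.7, 270.6])), ('keeper_seat', 0.89, array([243.8, 267. ]))]
```

View pics/p3.png

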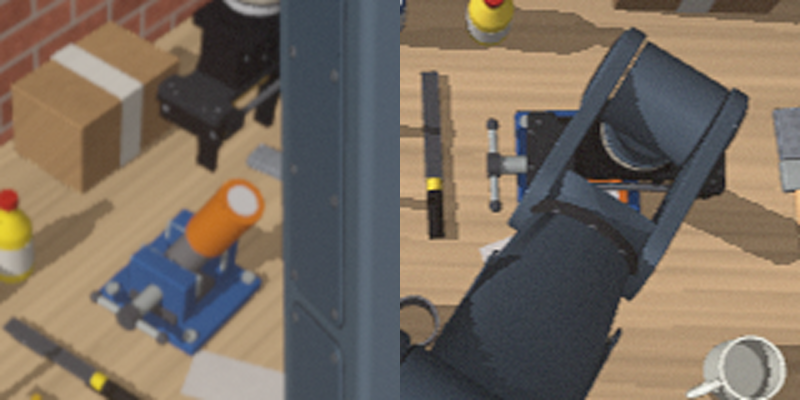

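```bash
cat > sil.py <<'E'
from h import *
from scipy.optimize import minimize
C={n:capture(n) for n in("side","top")}
def proj(c,P):
    v=(np.array(P)-c["origin"])@np.array(c["rotation"]);K=c["mtx"];return np.stack([K[0,2]+K[0,0]*v[:,0]/-v[:,2],K[1,2]-K[1,1]*v[:,1]/-v[:,2]],1)
th=np.linspace(0,2*np.pi,60)
def hull(c,v):
    az=v[2];a=np.array([np.sin(.45)*np.cos(az),np.sin(.45)*np.sin(az),np.cos(.45)]);t=np.array([v[0],v[1],.2065])
    e=np.array([-np.sin(az),np.cos(az),0]);f=np.cross(a,e);r=.028*(np.outer(np.cos(th),e)+np.outer(np.sin(th),f))
    return cv2.convexHull(proj(c,np.vstack([t+r,t-.09*a+r])).astype(np.float32))
T={}
for n,c in C.items():
    im=cv2.imread(f"pics/{n}0.png");h=cv2.cvtColor(im,cv2.COLOR_BGR2HSV)
    M=((h[...,0]>4)&(h[...,0]<16)&(h[...,1]>170)&(h[...,2]>90)).astype(np.uint8)
    _,L,S,_=cv2.connectedComponentsWithStats(M);cy,cx=(210,378) if n=="side" else (250,395)
    k=max(range(1,len(S)),key=lambda i:S[i,4]*(abs(S[i,0]-cx)<60)*(abs(S[i,1]-cy)<60));print(n,S[k])
    H=cv2.convexHull(np.argwhere(L==k)[:,::-1].astype(np.int32))
    T[n]=H.astype(np.float32)
def cost(v,ns):
    s=0
    for n in ns:
        h=hull(C[n],v);i=cv2.intersectConvexConvex(h,T[n])[0];s+=1-i/(cv2.contourArea(h)+cv2.contourArea(T[n])-i)
    return s
for ns in(["side"],["top"],["side","top"]):
    b=min((minimize(cost,[.51,y,az],args=(ns,),method="Nelder-Mead",options=dict(initial_simplex=np.array([[.51,y,az],[.515,y,az],[.51,y+.005,az],[.51,y,az+.1]]))) for y in(-.182,-.188) for az in(3.05,3.2)),key=lambda r:r.fun);print(ns,b.x.round(4),np.degrees(b.x[2]).round(1),b.fun.round(3))
E
python3 sil.py
```

```text
side [365 192  31  30 418]
top [387 242  24  27 291]
['side'] [ 0.513  -0.1809  2.8673] 164.3 0.088
['top'] [ 0.5156 -0.1875  3.0816] 176.6 0.106
['side', 'top'] [ 0.5153 -0.1868  3.0526] 174.9 0.23
```

Call:
{"name": "send_rows", "arguments": {"moves": "87 3 20 -2 0; 87 0 25 0 0; 87 0 25 0 0; 87 0 25 0 0; 87 0 20 0 0; 87 0 7 0 0; 87 0 0 0 0; 70 0 0 0 0; 70 0 0 0 0; 66 0 0 0 0; 63 0 0 0 0; 61 0 0 0 0; 61 0 0 0 0"}}

```text
time_s: 5.75
position: [0.5238, -0.1896, 0.1612]
tcp_rot: [[-0.001, 0.001, 1.0], [-1.0, -0.001, -0.001], [0.001, -1.0, 0.001]]
force: [0.0, 0.8, 1.3]
opening: 0.718
```

Call:
{"name": "send_rows", "arguments": {"moves": "60 -1.5 0 0 0; 59 0 0 0 0; 58 0 0 0 0; 58 0 0 0 0"}}

```text
time_s: 6.08
position: [0.5234, -0.1879, 0.1605]
tcp_rot: [[-0.001, -0.0, 1.0], [-1.0, 0.0, -0.001], [-0.0, -1.0, -0.0]]
force: [-0.4, -0.2, 0.8]
opening: 0.669
```

```bash
python3 - <<'E'
from h import *
C={n:capture(n) for n in("side","top")}
a=cv2.resize(C["side"]["image"][160:250,330:420],(400,400),interpolation=cv2.INTER_CUBIC)
b=cv2.resize(C["top"]["image"][210:300,350:440],(400,400),interpolation=cv2.INTER_CUBIC)
cv2.imwrite("pics/p4.png",np.hstack([a,b]))
for i in range(3):
    s=read_state();print(s["position"],s["force"],s["moment"],s["opening"]*87);capture("side")
E
```

```text
[ 0.52345704 -0.18790492  0.16047993] [ 0.01003698  0.79807981 -0.07349349] [ 0.07522623  0.05211243 -0.00873152] 57.89571166197626
[ 0.52346403 -0.18794507  0.16049796] [-0.95168726  0.2612848   0.87640978] [ 0.17431563  0.05304794 -0.02079459] 57.606541154390264
[ 0.5234656  -0.18795618  0.16047647] [-1.02934377  0.11057406  0.32632446] [ 0.07499004  0.07678913 -0.00129218] 57.977370966065735
```

View pics/p4.png

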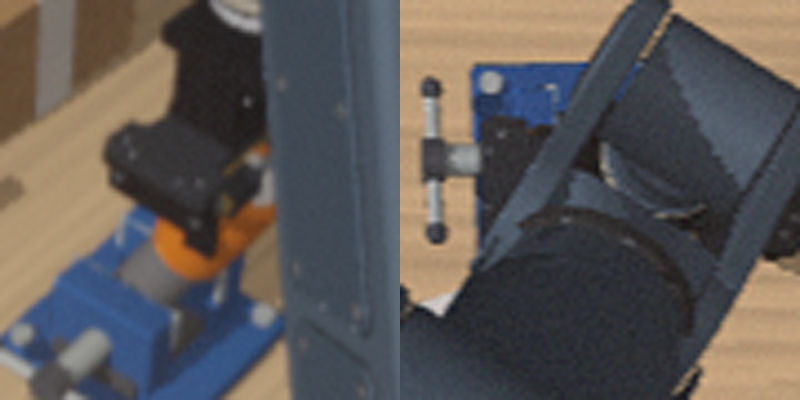

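Call:
{"name": "send_rows", "arguments": {"moves": "56 0 0 0 0; 54 0 0 0 0; 52 0 0 0 0; 50 0 0 0 0; 50 0 0 0 0"}}

```text
time_s: 6.75
position: [0.5234, -0.1881, 0.1606]
tcp_rot: [[-0.001, -0.0, 1.0], [-1.0, -0.0, -0.001], [0.0, -1.0, -0.0]]
force: [-0.9, -0.3, 0.8]
opening: 0.642
```

Call:
{"name": "send_rows", "arguments": {"moves": "50 0 -2.7 -1.3 0; 50 0 -4.5 -2.17 0; 50 0 -4.5 -2.17 0; 50 0 -4.5 -2.17 0; 50 0 -1.8 -0.87 0; 50 0 0 0 0"}}

```text
time_s: 7.25
position: [0.515, -0.1882, 0.1794]
tcp_rot: [[-0.001, 0.001, 1.0], [-1.0, -0.001, -0.001], [0.001, -1.0, 0.001]]
force: [-0.0, 0.7, -0.8]
opening: 0.642
```

Call:
{"name": "send_rows", "arguments": {"moves": "50 0 -4.5 -2.17 0; 50 0 -4.5 -2.17 0; 50 0 -4.5 -2.17 0; 50 0 -4.5 -2.17 0; 50 0 -4.5 -2.17 0; 50 0 0 0 0"}}

```text
time_s: 7.75
position: [0.5041, -0.1883, 0.2022]
tcp_rot: [[-0.001, 0.001, 1.0], [-1.0, -0.001, -0.001], [0.001, -1.0, 0.001]]
force: [-0.0, -0.8, -0.7]
opening: 0.647
```

Call:
{"name": "send_rows", "arguments": {"moves": "50 0 -4.5 -2.17 0; 50 0 -4.5 -2.17 0; 50 0 -4.5 -2.17 0; 50 0 -4.5 -2.17 0; 50 0 -4.5 -2.17 0; 50 0 -9 -4.35 0; 50 0 -9 -4.35 0; 50 0 -9 -4.35 0; 50 0 -9 -4.35 0; 50 0 -9 -4.35 0; 50 0 -9 -4.35 0; 50 0 -9 -4.35 0; 50 0 -9 -4.35 0; 50 0 -9 -4.35 0; 50 0 0 0 0; 50 0 0 0 0"}}

```text
time_s: 9.08
position: [0.4541, -0.1882, 0.3052]
tcp_rot: [[-0.001, 0.001, 1.0], [-1.0, -0.001, -0.001], [0.001, -1.0, 0.001]]
force: [-0.5, 1.0, -1.7]
opening: 0.643
```

```bash
python3 - <<'E'
from h import *
C={n:capture(n) for n in("side","top")}
a=cv2.resize(C["side"]["image"][130:250,320:440],(400,400),interpolation=cv2.INTER_CUBIC)
b=cv2.resize(C["top"]["image"][190:290,210:310],(400,400),interpolation=cv2.INTER_CUBIC)
cv2.imwrite("pics/p5.png",np.hstack([a,b]))
s=read_state();print(s["position"],s["force"],s["joint_positions"],s["time_s"])
E
```

```text
[ 0.45385911 -0.18787423  0.30422716] [-0.01682574 -0.86844421 -1.45280191] [-3.55488134e+01  1.42541276e+01  9.45740249e+01  2.71322629e-03
  7.12089106e+01  5.44957722e+01] 9.1833
```

View pics/p5.png

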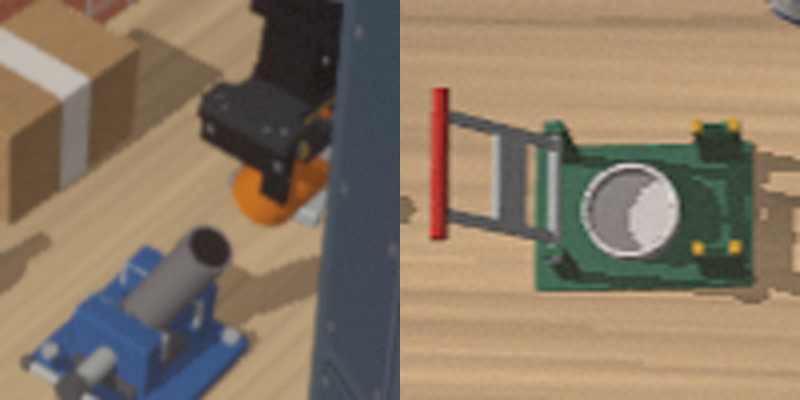

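```bash
python3 - <<'E'
from h import *
np.set_printoptions(precision=4,suppress=True)
c=capture("top")
f=lambda u,v:(190+v*.25-.5+.125,210+(u-400)*.25-.5+.125)
print("rim",at_z(c,f(631,209.5),.032))
cat=[at_z(c,f(716.5,v),.112) for v in(125.5,248)];print("catches",cat,(cat[0]+cat[1])/2)
kx=np.array([-.06,.998,0]);print("origin from catches",(cat[0]+cat[1])/2+.07*kx)
d=cat[0]-cat[1];print("y azim",np.degrees(np.arctan2(d[1],d[0])),np.linalg.norm(d))
b=[at_z(c,f(439,v),.209) for v in(88,239)];print("bar",b,(b[0]+b[1])/2);d=b[0]-b[1];print(np.degrees(np.arctan2(d[1],d[0])),np.linalg.norm(d))
s=capture("side")
im=s["image"];cv2.imwrite("pics/p6.png",cv2.resize(im[240:340,210:330],(720,600),interpolation=cv2.INTER_CUBIC))
for n,x in(("side",s),("top",c)):
    for k in("keeper_seat","keeper"):
        m=mark_of(x,k);print(n,k,m[0]["p"] if m else "",at_z(x,m[0]["pixel"],.008) if m else "")
E
```

```text
rim [0.5847 0.1942 0.032 ]
catches [array([0.6337, 0.126 , 0.112 ]), array([0.5422, 0.1219, 0.112 ])] [0.5879 0.1239 0.112 ]
origin from catches [0.5837 0.1938 0.112 ]
y azim 2.5587674868420605 0.09159070047173913
bar [array([0.6309, 0.3122, 0.209 ]), array([0.5248, 0.3046, 0.209 ])] [0.5779 0.3084 0.209 ]
4.128880499526338 0.10637660033976269
side keeper_seat 0.79 [0.5807 0.2035 0.008 ]
side keeper 0.68 [0.5736 0.2068 0.008 ]
top keeper_seat 0.83 [0.5965 0.1939 0.008 ]
top keeper 0.83 [0.5737 0.1943 0.008 ]
```

View pics/p6.png

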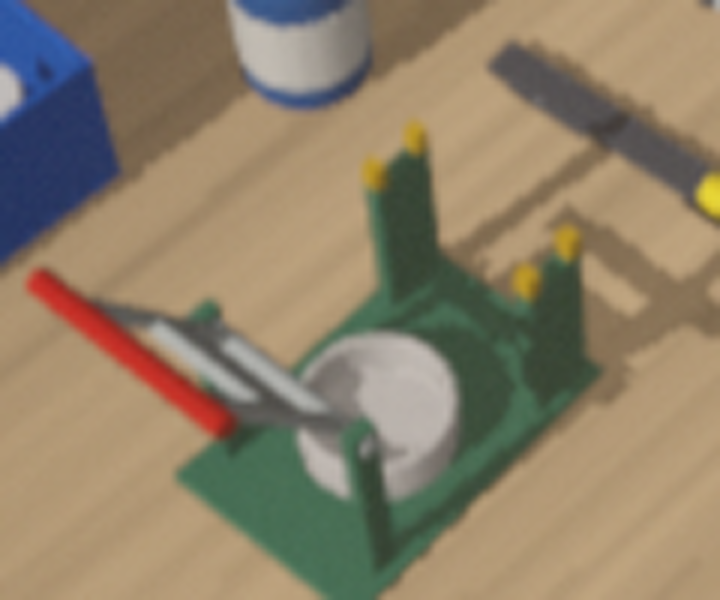

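Call:
{"name": "send_rows", "arguments": {"moves": "50 0 0 0 -6.66; 50 0 0 0 -6.66; 50 0 0 0 -6.66; 50 0 0 0 -6.66; 50 0 0 0 -6.66; 50 0 0 0 -6.66; 50 0 0 0 -6.66; 50 0 0 0 -6.66; 50 0 0 0 -6.66; 50 0 0 0 -6.66; 50 0 0 0 -6.66; 50 0 0 0 -6.66; 50 0 0 0 -6.66; 50 0 0 0 -6.66; 50 0 0 0 0; 50 0 0 0 0"}}

```text
time_s: 10.82
position: [0.454, -0.188, 0.3044]
tcp_rot: [[0.999, -0.0, -0.053], [0.053, 0.0, 0.999], [-0.0, -1.0, 0.0]]
force: [-0.2, -0.5, -0.7]
opening: 0.642
```

Call:
{"name": "send_rows", "arguments": {"moves": "50 13.2 0 26.8 0; 50 13.2 0 26.8 0; 50 13.2 0 26.8 0; 50 13.2 0 26.8 0; 50 13.2 0 26.8 0; 50 13.2 0 26.8 0; 50 13.2 0 26.8 0; 50 13.2 0 26.8 0; 50 0 30 0 0; 50 0 30 0 0; 50 0 30 0 0; 50 0 30 0 0; 50 0 0 0 0; 50 0 0 0 0"}}

```text
time_s: 11.98
position: [0.5465, 0.0321, 0.1834]
tcp_rot: [[0.999, -0.004, -0.054], [0.054, 0.001, 0.999], [-0.004, -1.0, 0.001]]
force: [0.6, 0.2, 0.1]
opening: 0.647
```

```bash
python3 - <<'E'
from h import *
np.set_printoptions(precision=4,suppress=True)
C={n:capture(n) for n in("side","top")}
a=cv2.resize(C["side"]["image"][170:320,240:390],(400,400),interpolation=cv2.INTER_CUBIC)
b=cv2.resize(C["top"]["image"][170:290,260:380],(400,400),interpolation=cv2.INTER_CUBIC)
cv2.imwrite("pics/p7.png",np.hstack([a,b]))
s=read_state();print(s["position"],s["force"],s["moment"],s["joint_positions"],s["time_s"])
E
```

```text
[0.549  0.0317 0.1861] [ 0.2239  0.1703 -0.3523] [ 0.0113 -0.1698  0.0407] [ -8.342   27.099   95.2684   0.0021  57.4536 -11.4765] 12.0833
```

View pics/p7.png

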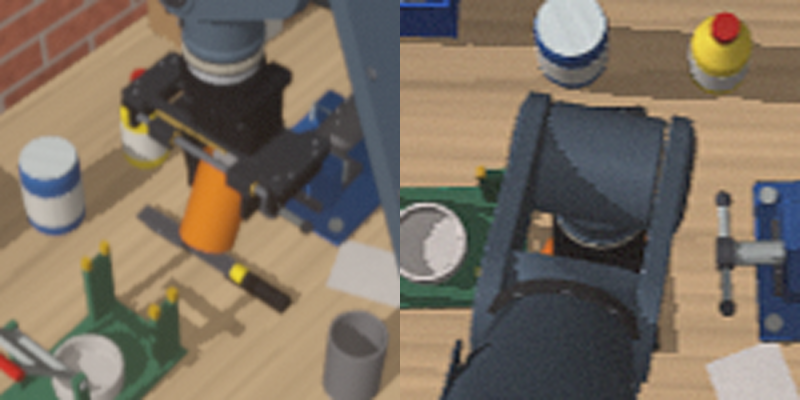

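Call:
{"name": "send_rows", "arguments": {"moves": "50 0 22 0 0; 50 0 22 0 0; 50 0 22 0 0; 50 0 22 0 0; 50 0 2 5 0; 50 0 0 5 0; 50 0 0 4 0; 50 0 0 0 0; 50 0 0 0 0"}}

```text
time_s: 12.83
position: [0.548, 0.0463, 0.0964]
tcp_rot: [[0.998, 0.004, -0.057], [0.057, -0.001, 0.998], [0.004, -1.0, -0.001]]
force: [0.3, 0.3, -0.7]
opening: 0.645
```

Call:
{"name": "send_rows", "arguments": {"moves": "50 0 0 2 0; 50 0 0 2 0; 50 0 0 1 0; 50 0 0 0 0"}}

```text
time_s: 13.17
position: [0.5464, 0.0511, 0.0947]
tcp_rot: [[0.998, 0.0, -0.056], [0.056, 0.0, 0.998], [0.0, -1.0, 0.0]]
force: [0.3, -0.0, -1.8]
opening: 0.647
```

Call:
{"name": "send_rows", "arguments": {"moves": "50 0 0 2 0; 50 0 0 2 0; 50 0 0 1 0; 50 0 0 0 0"}}

```text
time_s: 13.5
position: [0.5462, 0.0559, 0.0945]
tcp_rot: [[0.998, -0.0, -0.056], [0.056, -0.0, 0.998], [-0.0, -1.0, -0.0]]
force: [-1.0, -0.3, -1.4]
opening: 0.65
```

Call:
{"name": "send_rows", "arguments": {"moves": "50 0 0 1 0; 50 0 0 1 0; 50 0 0 1 0; 50 0 0 0 0"}}

```text
time_s: 13.83
position: [0.5462, 0.0569, 0.0949]
tcp_rot: [[0.998, 0.0, -0.058], [0.058, -0.004, 0.998], [0.0, -1.0, -0.004]]
force: [-0.5, -7.6, 2.6]
opening: 0.644
```

Call:
{"name": "send_rows", "arguments": {"moves": "50 0 0 1 0; 50 0 0 0 0"}}

```text
time_s: 14.0
position: [0.5463, 0.0571, 0.0951]
tcp_rot: [[0.998, 0.0, -0.059], [0.059, -0.005, 0.998], [0.0, -1.0, -0.005]]
force: [-1.1, -10.1, 1.8]
opening: 0.65
```

Call:
{"name": "send_rows", "arguments": {"moves": "50 0 0 1 0; 50 0 0 0 0"}}

```text
time_s: 14.17
position: [0.5463, 0.0574, 0.0952]
tcp_rot: [[0.998, 0.0, -0.059], [0.059, -0.006, 0.998], [-0.0, -1.0, -0.006]]
force: [-1.5, -12.1, 3.6]
opening: 0.65
```

Call:
{"name": "send_rows", "arguments": {"moves": "50 0 0 1 0; 50 0 0 1 0; 50 0 0 0 0"}}

```text
time_s: 14.42
position: [0.5462, 0.058, 0.0956]
tcp_rot: [[0.998, 0.0, -0.061], [0.061, -0.009, 0.998], [-0.0, -1.0, -0.009]]
force: [-1.4, -16.5, 6.0]
opening: 0.646
```

Call:
{"name": "send_rows", "arguments": {"moves": "50 0 0 1 0; 50 0 0 1 0; 50 0 0 0 0"}}

```text
time_s: 14.67
position: [0.5461, 0.0588, 0.0961]
tcp_rot: [[0.998, 0.0, -0.062], [0.062, -0.011, 0.998], [-0.001, -1.0, -0.011]]
force: [-3.9, -21.6, 11.1]
opening: 0.644
```

Call:
{"name": "send_rows", "arguments": {"moves": "54 0 0 0 0; 55 0 0 0 0; 55 0 0 0 0"}}

```text
time_s: 14.92
position: [0.546, 0.0587, 0.0961]
tcp_rot: [[0.998, 0.0, -0.061], [0.061, -0.011, 0.998], [-0.001, -1.0, -0.011]]
force: [-3.3, -20.3, 8.7]
opening: 0.645
```

Call:
{"name": "send_rows", "arguments": {"moves": "55.5 0 0 0 0; 55.5 0 0 0 0"}}

```text
time_s: 15.08
position: [0.5461, 0.0587, 0.0961]
tcp_rot: [[0.998, 0.0, -0.061], [0.061, -0.011, 0.998], [-0.0, -1.0, -0.011]]
force: [-4.0, -20.6, 8.8]
opening: 0.644
```

Call:
{"name": "send_rows", "arguments": {"moves": "50 0 0 1 0; 50 0 0 1 0; 50 0 0 0 0"}}

```text
time_s: 15.33
position: [0.546, 0.0595, 0.0966]
tcp_rot: [[0.998, 0.0, -0.063], [0.063, -0.013, 0.998], [-0.001, -1.0, -0.013]]
force: [-5.2, -23.5, 13.2]
opening: 0.647
```

Call:
{"name": "send_rows", "arguments": {"moves": "50 0 0 -4 0; 50 0 0 -6 0; 50 0 6 -2 0; 50 0 6 0 0; 50 0 3 0 0; 50 0 0 2 0; 50 0 0 1 0; 50 0 0 0 0"}}

```text
time_s: 16.0
position: [0.5453, 0.058, 0.0789]
tcp_rot: [[0.998, -0.002, -0.058], [0.058, -0.001, 0.998], [-0.002, -1.0, -0.001]]
force: [-0.9, -3.2, -3.2]
opening: 0.646
```

Call:
{"name": "send_rows", "arguments": {"moves": "50 0 -1 1 0; 50 0 -2 1.5 0; 50 0 -2 1.5 0; 50 0 0 0 0"}}

```text
time_s: 16.33
position: [0.5454, 0.0612, 0.0846]
tcp_rot: [[0.998, -0.001, -0.058], [0.058, -0.002, 0.998], [-0.001, -1.0, -0.002]]
force: [-0.3, -5.5, -3.9]
opening: 0.641
```

Call:
{"name": "send_rows", "arguments": {"moves": "50 0 -2 2 0; 50 0 -2 2 0; 50 0 -2 2 0; 50 0 0 0 0"}}

```text
time_s: 16.67
position: [0.5449, 0.0674, 0.0906]
tcp_rot: [[0.998, -0.001, -0.057], [0.057, -0.002, 0.998], [-0.001, -1.0, -0.001]]
force: [-2.3, -4.7, -2.3]
opening: 0.646
```

Call:
{"name": "send_rows", "arguments": {"moves": "50 0 -2 2 0; 50 0 -2 2 0; 50 0 -2 2 0; 50 0 0 0 0"}}

```text
time_s: 17.0
position: [0.5448, 0.0735, 0.0967]
tcp_rot: [[0.998, -0.001, -0.057], [0.057, -0.001, 0.998], [-0.001, -1.0, -0.001]]
force: [0.0, -5.0, -4.2]
opening: 0.647
```

Call:
{"name": "send_rows", "arguments": {"moves": "50 0 -2 2 0; 50 0 -1.5 1.5 0; 50 0 0 0 0"}}

```text
time_s: 17.25
position: [0.5447, 0.077, 0.1001]
tcp_rot: [[0.998, -0.0, -0.057], [0.057, -0.001, 0.998], [-0.0, -1.0, -0.001]]
force: [-0.7, -5.9, -2.9]
opening: 0.645
```

```bash
python3 - <<'E'
from h import *
c=capture("side")
cv2.imwrite("pics/p8.png",cv2.resize(c["image"][195:295,260:360],(600,600),interpolation=cv2.INTER_CUBIC))
from h import *
o=[.544,.08,.1]
def proj(c,P):
    v=(np.array(P)-c["origin"])@np.array(c["rotation"]);K=c["mtx"];return np.stack([K[0,2]+K[0,0]*v[:,0]/-v[:,2],K[1,2]-K[1,1]*v[:,1]/-v[:,2]],1)
p=(proj(c,[[.544,.08,.05],[.544,.08,.14]])-[260,195])*6;print("vertical in crop",p)
E
```

```text
vertical in crop [[312.51198655 538.64059304]
 [309.07714952 419.04727318]]
```

View pics/p8.png

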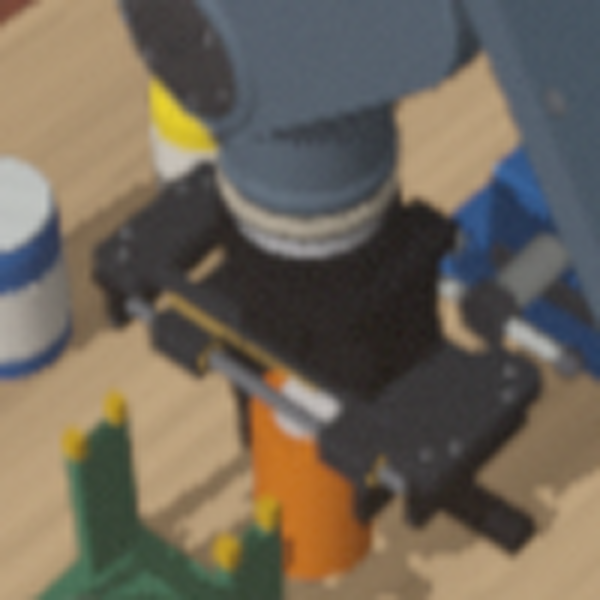

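Call:
{"name": "send_rows", "arguments": {"moves": "50 0 -1 1.5 0; 50 0 -1 1.5 0; 50 0 0 0 0"}}

```text
time_s: 17.55
position: [0.5446, 0.0788, 0.1016]
tcp_rot: [[0.998, -0.001, -0.058], [0.058, -0.003, 0.998], [-0.001, -1.0, -0.003]]
force: [0.0, -9.6, -5.7]
opening: 0.641
```

Call:
{"name": "send_rows", "arguments": {"moves": "50 0 -0.5 1 0; 50 0 -0.5 1 0; 50 0 0 0 0"}}

```text
time_s: 17.8
position: [0.5446, 0.0793, 0.1022]
tcp_rot: [[0.998, -0.001, -0.059], [0.059, -0.006, 0.998], [-0.001, -1.0, -0.005]]
force: [0.2, -14.1, -8.0]
opening: 0.643
```

Call:
{"name": "send_rows", "arguments": {"moves": "50 0 0 -4 0; 50 0 0 -6 0; 50 0 -10 -10 0; 50 0 -30 0 0; 50 0 -30 0 0; 50 0 -30 0 0; 50 11.5 0 20 0; 50 11.5 0 30 0; 50 11.5 0 30 0; 50 11.5 0 30 0; 50 0 0 14 0; 50 0 0 0 0; 50 0 0 0 0; 50 0 0 0 0"}}

```text
time_s: 18.97
position: [0.5843, 0.1879, 0.2033]
tcp_rot: [[0.998, -0.0, -0.056], [0.056, -0.0, 0.998], [-0.0, -1.0, -0.0]]
force: [-0.7, -0.1, -0.5]
opening: 0.644
```

```bash
cat > up.py <<'E'
from h import *
from scipy.optimize import minimize
np.set_printoptions(precision=4,suppress=True)
C={n:capture(n) for n in("side","top")}
s=read_state();p0=s["position"];print(p0,s["force"],s["time_s"])
c=C["side"];h=cv2.cvtColor(c["image"],cv2.COLOR_BGR2HSV)
M=((h[...,0]>4)&(h[...,0]<18)&(h[...,1]>150)&(h[...,2]>60)).astype(np.uint8)
_,L,S,ce=cv2.connectedComponentsWithStats(M)
def proj(c,P):
    v=(np.array(P)-c["origin"])@np.array(c["rotation"]);K=c["mtx"];return np.stack([K[0,2]+K[0,0]*v[:,0]/-v[:,2],K[1,2]-K[1,1]*v[:,1]/-v[:,2]],1)
q=proj(c,[p0-[0,0,.01]])[0];print("tcp px",q)
k=min((i for i in range(1,len(S)) if S[i,4]>60),key=lambda i:np.hypot(*(ce[i]-q)));print(S[k])
P=pts(c,cv2.erode((L==k).astype(np.uint8),np.ones((3,3)))>0);print("pts",len(P),P.min(0),P.max(0))
from scipy.optimize import least_squares
def res(v):
    a=np.array([v[2],v[3],1]);a/=np.linalg.norm(a);w=P-[v[0],v[1],p0[2]-.01];return np.linalg.norm(w-np.outer(w@a,a),axis=1)-.028
r=least_squares(res,[p0[0],p0[1],0,0],loss="soft_l1",f_scale=.001);print("axis at tcp z-10mm",r.x[:2],"tilt deg x,y",np.degrees(np.arctan(r.x[2:])),"med",np.median(abs(r.fun)))
x,y,w,hh=S[k,:4];a=cv2.resize(c["image"][y-25:y+hh+35,x-35:x+w+35],(400,400),interpolation=cv2.INTER_CUBIC)
print("crop",x-35,y-25,w+70,hh+60)
cv2.imwrite("pics/p9.png",a)
E
python3 up.py
```

```text
[0.5845 0.1874 0.2032] [ 0.7579  0.3571 -1.5608] 19.0667
tcp px [268.8264 268.0224]
[255 253  26  33 415]
pts 295 [0.5563 0.1794 0.1623] [0.5997 0.2171 0.2543]
axis at tcp z-10mm [0.5853 0.1877] tilt deg x,y [-1.4425 -1.3113] med 0.0007683427939119171
crop 220 228 96 93
```

View pics/p9.png

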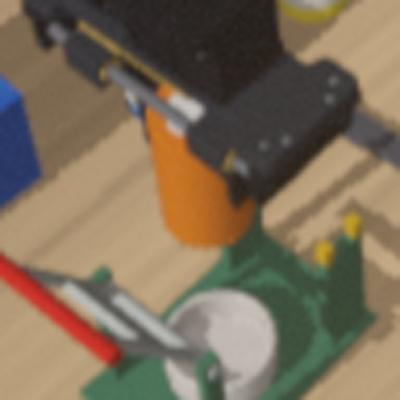

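```bash
python3 - <<'E'
from h import *
c=capture("side")
print(at_z(c,(228+333/4.3-.4,220+220/4.17-.4),.032))
m=masks_of(c,"keeper")
h=cv2.cvtColor(c["image"],cv2.COLOR_BGR2HSV)
R=np.zeros((480,640),np.uint8);R[288:330,250:295]=1
M=((h[...,1]<45)&(h[...,2]>90)&(R>0))
P=pts(c,M);q=P[(P[:,2]>.028)&(P[:,2]<.037)];print(len(q),q.min(0),q.max(0),q.mean(0))
from scipy.optimize import least_squares
f=least_squares(lambda v:np.hypot(q[:,0]-v[0],q[:,1]-v[1])-.035,[.584,.192],loss="soft_l1",f_scale=.002);print(f.x)
fl=P[(P[:,2]>.004)&(P[:,2]<.013)];print("floor",len(fl),fl.min(0),fl.max(0))
E
```

```text
[0.58557163 0.19304176 0.032     ]
96 [0.54692293 0.15998271 0.02811078] [0.620923   0.23321072 0.03560158] [0.58326432 0.18974728 0.03163479]
[0.58404375 0.19631967]
floor 281 [0.54548713 0.14558079 0.00400091] [0.6386442  0.23332583 0.01291218]
```

Call:
{"name": "send_rows", "arguments": {"moves": "50 -0.3 10 4.7 0; 50 0 20 0 0; 50 0 20 0 0; 50 0 20 0 0; 50 0 20 0 0; 50 0 15 0 0; 50 0 8 0 0; 50 0 4 0 0; 50 0 4 0 0; 50 0 4 0 0; 50 0 4 0 0; 50 0 0 0 0; 50 0 0 0 0"}}

```text
time_s: 20.25
position: [0.5845, 0.1935, 0.0744]
tcp_rot: [[0.998, 0.001, -0.056], [0.056, 0.0, 0.998], [0.001, -1.0, 0.0]]
force: [-0.5, 0.3, -0.8]
opening: 0.643
```

Call:
{"name": "send_rows", "arguments": {"moves": "50 0 3 0 0; 50 0 3 0 0; 50 0 3 0 0; 50 0 3 0 0; 50 0 3 0 0; 50 0 0 0 0"}}

```text
time_s: 20.75
position: [0.5837, 0.1934, 0.0582]
tcp_rot: [[0.998, -0.001, -0.056], [0.056, -0.0, 0.998], [-0.001, -1.0, -0.0]]
force: [0.3, 0.2, -1.4]
opening: 0.646
```

Call:
{"name": "send_rows", "arguments": {"moves": "50 0 2 0 0; 50 0 2 0 0; 50 0 1 0 0; 50 0 0 0 0"}}

```text
time_s: 21.08
position: [0.5841, 0.1934, 0.0538]
tcp_rot: [[0.998, -0.0, -0.056], [0.056, -0.0, 0.998], [-0.0, -1.0, -0.0]]
force: [0.0, 0.4, -1.0]
opening: 0.642
```

Call:
{"name": "send_rows", "arguments": {"moves": "50 0 1 0 0; 50 0 1 0 0; 50 0 0 0 0"}}

```text
time_s: 21.33
position: [0.5842, 0.1935, 0.0519]
tcp_rot: [[0.998, -0.0, -0.056], [0.056, -0.0, 0.998], [-0.0, -1.0, -0.0]]
force: [0.0, -0.0, -0.7]
opening: 0.643
```

Call:
{"name": "send_rows", "arguments": {"moves": "50 0 1 0 0; 50 0 1 0 0; 50 0 0 0 0"}}

```text
time_s: 21.58
position: [0.5844, 0.1937, 0.0505]
tcp_rot: [[0.998, 0.0, -0.056], [0.056, 0.0, 0.998], [0.0, -1.0, 0.0]]
force: [-0.6, 1.2, 1.7]
opening: 0.641
```

Call:
{"name": "send_rows", "arguments": {"moves": "50 0 1 0 0; 50 0 0 0 0; 57 0 0 0 0; 58 0 0 0 0; 62 0 0 0 0; 70 0 0 0 0; 80 0 0 0 0; 87 0 0 0 0; 87 0 0 0 0; 87 0 0 0 0"}}

```text
time_s: 22.42
position: [0.5842, 0.1934, 0.0489]
tcp_rot: [[0.998, -0.0, -0.056], [0.056, -0.0, 0.998], [-0.0, -1.0, -0.0]]
force: [-0.0, 0.0, -0.5]
opening: 0.964
```

```bash
python3 up.py; python3 - <<'E'
from h import *
c=capture("side");cv2.imwrite("pics/p10.png",cv2.resize(c["image"][210:340,205:335],(600,600),interpolation=cv2.INTER_CUBIC))
E
```

```text
[0.5842 0.1934 0.0489] [-0.2263  0.0713  0.2942] 22.5167
tcp px [272.3838 304.0135]
[260 293  21  23 169]
pts 85 [0.5578 0.1981 0.0299] [0.5911 0.2227 0.0995]
axis at tcp z-10mm [0.5858 0.194 ] tilt deg x,y [-2.6138 -1.8695] med 0.0006101592130941073
crop 225 268 91 83
```

View pics/p10.png

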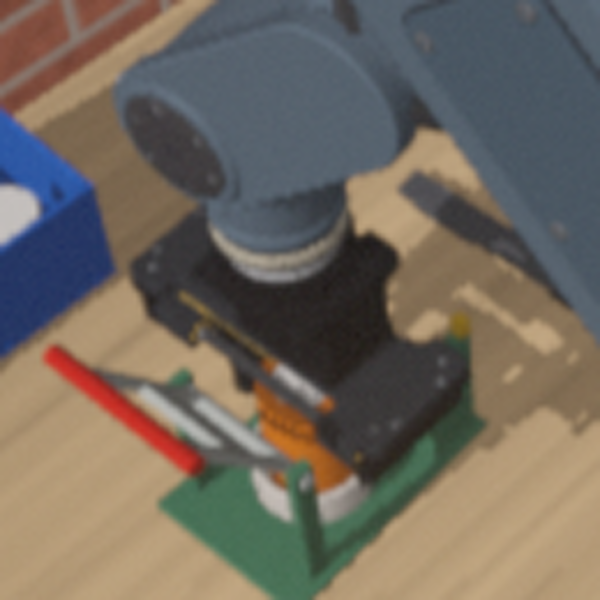

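Call:
{"name": "send_rows", "arguments": {"moves": "87 0 -5 0 0; 87 0 -10 0 0; 87 0 -20 0 0; 87 0 -28 0 0; 87 0 -28 0 0; 87 0 -28 0 0; 87 0 -28 0 0; 87 0 -28 0 0; 87 0 -28 0 0; 87 0 -20 0 0; 87 0 0 0 0"}}

```text
time_s: 23.48
position: [0.5871, 0.1941, 0.2787]
tcp_rot: [[0.998, 0.012, -0.056], [0.056, 0.002, 0.998], [0.012, -1.0, 0.001]]
force: [0.7, -0.7, 0.8]
opening: 0.998
```

Call:
{"name": "send_rows", "arguments": {"moves": "60 0 0 0 -6.92; 60 0 0 0 -6.92; 60 0 0 0 -6.92; 44 0 0 0 -6.92; 44 0 0 0 -6.92; 44 0 0 0 -6.92; 44 0 0 0 -6.92; 44 0 0 0 -6.92; 44 0 0 0 -6.92; 44 0 0 0 -6.92; 44 0 0 0 -6.92; 44 0 0 0 -6.92; 44 0 0 0 -6.92; 44 29 0 0 0; 44 29 0 0 0; 44 29 0 0 0; 44 29 0 0 0; 44 0 0 0 0; 44 0 0 0 0"}}

```text
time_s: 25.07
position: [0.5769, 0.3105, 0.2714]
tcp_rot: [[-0.058, -0.001, -0.998], [0.998, -0.001, -0.058], [-0.001, -1.0, 0.001]]
force: [0.0, -0.1, 0.6]
opening: 0.505
```

```bash
python3 - <<'E'
from h import *
np.set_printoptions(precision=4,suppress=True)
s=read_state();print(s["position"],s["force"],s["time_s"],s["joint_positions"],s["opening"]*87)
C={n:capture(n) for n in("side","top")}
for n,c in C.items():
    for k in("bail_bar","cap_top"):
        m=mark_of(c,k);print(n,k,[(x["p"],np.round(x["pixel"],1),at_z(c,x["pixel"],.203 if k=="bail_bar" else .098)) for x in m[:1]])
a=cv2.resize(C["side"]["image"][200:320,200:320],(400,400),interpolation=cv2.INTER_CUBIC)
b=cv2.resize(C["top"]["image"][180:280,200:300],(400,400),interpolation=cv2.INTER_CUBIC)
cv2.imwrite("pics/p11.png",np.hstack([a,b]))
E
```

```text
[0.5769 0.3105 0.2714] [ 0.0452 -0.0716  0.5615] 25.0667 [ 18.545   30.0189  74.1464  -0.0205  75.9072 -74.7709] 43.96568319787553
side bail_bar [(0.67, array([300.2, 230.6]), array([0.5742, 0.3144, 0.203 ]))]
side cap_top [(0.68, array([290.9, 270.3]), array([0.5863, 0.1922, 0.098 ]))]
top bail_bar [(0.74, array([234.1, 219.2]), array([0.5686, 0.3093, 0.203 ]))]
top cap_top [(0.82, array([237.6, 262.4]), array([0.5843, 0.2023, 0.098 ]))]
```

View pics/p11.png

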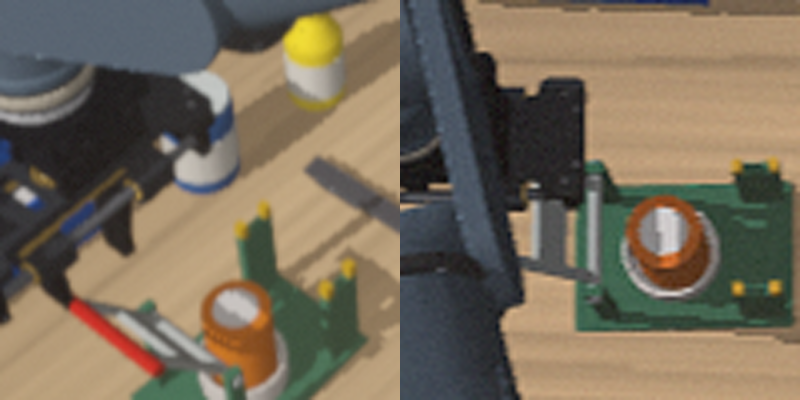

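Call:
{"name": "send_rows", "arguments": {"moves": "44 0 20 0 0; 44 0 20 0 0; 44 0 20 0 0; 44 0 12 0 0; 44 0 6 0 0; 44 0 4 0 0; 44 0 0 0 0; 44 0 0 0 0"}}

```text
time_s: 26.03
position: [0.5785, 0.3094, 0.1909]
tcp_rot: [[-0.055, 0.001, -0.998], [0.998, 0.001, -0.055], [0.0, -1.0, -0.002]]
force: [-0.2, -0.1, 0.9]
opening: 0.505
```

Call:
{"name": "send_rows", "arguments": {"moves": "30 0 0 0 0; 24 0 0 0 0; 20 0 0 0 0; 18 0 0 0 0; 16 0 0 0 0; 16 0 0 0 0"}}

```text
time_s: 26.53
position: [0.5779, 0.3093, 0.1902]
tcp_rot: [[-0.055, 0.0, -0.998], [0.998, 0.0, -0.055], [0.0, -1.0, -0.0]]
force: [0.3, 0.5, -0.5]
opening: 0.206
```

Call:
{"name": "send_rows", "arguments": {"moves": "14 0 0 0 0; 12 0 0 0 0; 8 0 0 0 0; 8 0 0 0 0; 8 0 0 0 0"}}

```text
time_s: 26.95
position: [0.5778, 0.3102, 0.1903]
tcp_rot: [[-0.055, 0.0, -0.998], [0.998, 0.002, -0.055], [0.002, -1.0, -0.0]]
force: [-0.3, 4.0, 0.6]
opening: 0.134
```

```bash
python3 - <<'E'
import numpy as np
# arc rows: q from q0 to 0; shifts in tool x (=x_k) and tool y (=down)
q0=np.arctan2(.2028-.106,-(.3093-.194-.048)-.0003);print("q0",q0)
q=np.linspace(q0,0.0,37);x=-118*np.cos(q);z=118*np.sin(q)
print("; ".join(f"8 {a:.1f} {-b:.1f} 0 0" for a,b in zip(np.diff(np.round(x,1)),np.diff(np.round(z,1)))))
E
```

```text
q0 2.1804121056840633
8 -6.0 -4.0 0 0; 8 -6.2 -3.5 0 0; 8 -6.4 -3.2 0 0; 8 -6.6 -2.7 0 0; 8 -6.8 -2.4 0 0; 8 -6.8 -1.9 0 0; 8 -7.0 -1.6 0 0; 8 -7.1 -1.1 0 0; 8 -7.1 -0.7 0 0; 8 -7.1 -0.2 0 0; 8 -7.2 0.2 0 0; 8 -7.1 0.6 0 0; 8 -7.1 1.1 0 0; 8 -7.0 1.4 0 0; 8 -6.8 1.9 0 0; 8 -6.8 2.3 0 0; 8 -6.6 2.8 0 0; 8 -6.5 3.1 0 0; 8 -6.2 3.5 0 0; 8 -6.0 3.8 0 0; 8 -5.8 4.2 0 0; 8 -5.5 4.6 0 0; 8 -5.2 4.9 0 0; 8 -4.9 5.2 0 0; 8 -4.6 5.5 0 0; 8 -4.2 5.7 0 0; 8 -3.9 6.0 0 0; 8 -3.5 6.2 0 0; 8 -3.2 6.5 0 0; 8 -2.7 6.6 0 0; 8 -2.3 6.7 0 0; 8 -2.0 6.9 0 0; 8 -1.5 7.0 0 0; 8 -1.0 7.0 0 0; 8 -0.7 7.2 0 0; 8 -0.2 7.1 0 0
```

Call:
{"name": "send_rows", "arguments": {"moves": "8 -6.0 -4.0 0 0; 8 -6.2 -3.5 0 0; 8 -6.4 -3.2 0 0; 8 -6.6 -2.7 0 0; 8 -6.8 -2.4 0 0; 8 0 0 0 0"}}

```text
time_s: 27.45
position: [0.5797, 0.2764, 0.2074]
tcp_rot: [[-0.054, 0.001, -0.999], [0.999, 0.0, -0.054], [0.0, -1.0, -0.001]]
force: [-2.8, 2.6, 5.9]
opening: 0.124
```

Call:
{"name": "send_rows", "arguments": {"moves": "8 -6.8 -1.9 0 0; 8 -7.0 -1.6 0 0; 8 -7.1 -1.1 0 0; 8 -7.1 -0.7 0 0; 8 -7.1 -0.2 0 0; 8 -7.2 0.2 0 0; 8 -7.1 0.6 0 0; 8 -7.1 1.1 0 0; 8 -7.0 1.4 0 0; 8 -6.8 1.9 0 0; 8 0 0 0 0"}}

```text
time_s: 28.37
position: [0.5834, 0.2047, 0.2056]
tcp_rot: [[-0.054, -0.001, -0.999], [0.999, -0.003, -0.054], [-0.003, -1.0, 0.001]]
force: [-2.0, -0.8, 2.5]
opening: 0.128
```

Call:
{"name": "send_rows", "arguments": {"moves": "8 -6.8 2.3 0 0; 8 -6.6 2.8 0 0; 8 -6.5 3.1 0 0; 8 -6.2 3.5 0 0; 8 -6.0 3.8 0 0; 8 -5.8 4.2 0 0; 8 -5.5 4.6 0 0; 8 -5.2 4.9 0 0; 8 -4.9 5.2 0 0; 8 -4.6 5.5 0 0; 8 0 0 0 0"}}

```text
time_s: 29.28
position: [0.5865, 0.148, 0.1647]
tcp_rot: [[-0.054, -0.001, -0.999], [0.999, -0.001, -0.054], [-0.001, -1.0, 0.001]]
force: [0.1, 1.7, -2.3]
opening: 0.125
```

Call:
{"name": "send_rows", "arguments": {"moves": "8 -4.2 5.7 0 0; 8 -3.9 6.0 0 0; 8 -3.5 6.2 0 0; 8 -3.2 6.5 0 0; 8 -2.7 6.6 0 0; 8 0 0 0 0"}}

```text
time_s: 29.78
position: [0.5874, 0.132, 0.1335]
tcp_rot: [[-0.054, -0.001, -0.999], [0.999, 0.002, -0.054], [0.002, -1.0, 0.001]]
force: [-0.0, 7.1, -1.6]
opening: 0.126
```

Call:
{"name": "send_rows", "arguments": {"moves": "8 -1.5 6.7 0 0; 8 -1.2 6.9 0 0; 8 -1.0 7.0 0 0; 8 0 0 0 0"}}

```text
time_s: 30.12
position: [0.5876, 0.1276, 0.1131]
tcp_rot: [[-0.055, -0.001, -0.998], [0.998, -0.0, -0.055], [-0.0, -1.0, 0.001]]
force: [-1.3, 4.9, -1.2]
opening: 0.123
```

Call:
{"name": "send_rows", "arguments": {"moves": "8 -0.7 5 0 0; 8 -0.5 5 0 0; 8 -0.2 4 0 0; 8 0 0 0 0"}}

```text
time_s: 30.45
position: [0.5877, 0.1269, 0.1005]
tcp_rot: [[-0.055, -0.001, -0.998], [0.998, 0.001, -0.055], [0.001, -1.0, 0.0]]
force: [-2.4, 5.1, 1.2]
opening: 0.128
```

Call:
{"name": "send_rows", "arguments": {"moves": "8 0 2 0 0; 8 0 2 0 0; 8 0 2 0 0; 8 0 0 0 0"}}

```text
time_s: 30.78
position: [0.588, 0.1269, 0.0997]
tcp_rot: [[-0.056, 0.002, -0.998], [0.998, -0.0, -0.056], [-0.0, -1.0, -0.002]]
force: [-10.3, 4.6, 30.6]
opening: 0.128
```

Call:
{"name": "send_rows", "arguments": {"moves": "8 0 2 0 0; 8 0 1 0 0; 8 0 0 0 0"}}

```text
time_s: 31.03
position: [0.5883, 0.1269, 0.0991]
tcp_rot: [[-0.056, 0.003, -0.998], [0.998, -0.0, -0.056], [-0.001, -1.0, -0.003]]
force: [-14.1, 4.4, 42.2]
opening: 0.127
```

Call:
{"name": "send_rows", "arguments": {"moves": "8 0 -3 0 0; 8 0 -2 0 0; 8 0 0 0 0"}}

```text
time_s: 31.28
position: [0.5881, 0.1269, 0.0997]
tcp_rot: [[-0.056, 0.002, -0.998], [0.998, -0.0, -0.056], [-0.0, -1.0, -0.002]]
force: [-6.7, 5.1, 18.4]
opening: 0.128
```

```bash
cat > bar.py <<'E'
from h import *
np.set_printoptions(precision=4,suppress=True)
s=read_state();print(s["position"],s["force"],s["time_s"])
C={n:capture(n) for n in("side","top")}
for n,c in C.items():
    h=cv2.cvtColor(c["image"],cv2.COLOR_BGR2HSV)
    M=((h[...,0]<7)|(h[...,0]>172))&(h[...,1]>150)&(h[...,2]>60)&(c["z_map"]>0)
    P=pts(c,M);k=(abs(P[:,0]-.588)<.07)&(abs(P[:,1]-.124)<.02)&(P[:,2]>.08)&(P[:,2]<.16);P=P[k]
    print(n,"red",len(P),P.mean(0) if len(P) else "",np.percentile(P[:,2],[5,50,95]) if len(P) else "")
    for u in P[np.argsort(P[:,0])][::max(1,len(P)//8)]: print("   ",u)
    m=mark_of(c,"bail_bar");print([(x["p"],at_z(c,x["pixel"],.106)) for x in m[:1]])
    O=((h[...,0]>4)&(h[...,0]<18)&(h[...,1]>150)&(h[...,2]>60))
    P=pts(c,O);k=(np.hypot(P[:,0]-.585,P[:,1]-.194)<.045);P=P[k];print(" orange",len(P),P.max(0) if len(P) else "")
    # steel: grey above cap
    P=pts(c,np.ones((480,640),bool));k=(np.hypot(P[:,0]-.585,P[:,1]-.194)<.035)&(P[:,2]>.09)&(P[:,2]<.15);print(" above cup z",np.percentile(P[k][:,2],[5,25,50,75,95]) if k.any() else "")
    r0,r1,c0,c1=(235,335,225,325) if n=="side" else (190,290,220,320)
    cv2.imwrite(f"pics/b_{n}.png",cv2.resize(c["image"][r0:r1,c0:c1],(400,400),interpolation=cv2.INTER_CUBIC))
E
python3 bar.py
```

```text
[0.5881 0.1269 0.0997] [-6.6638  5.1408 18.3539] 31.2833
side red 64 [0.5587 0.1262 0.1091] [0.1029 0.1096 0.1129]
    [0.5346 0.1265 0.1063]
    [0.5385 0.1194 0.0952]
    [0.5442 0.1204 0.1089]
    [0.5509 0.1284 0.1107]
    [0.56   0.1268 0.1094]
    [0.5665 0.1241 0.1095]
    [0.5728 0.1291 0.1086]
    [0.5789 0.1305 0.1087]
[(0.84, array([0.585 , 0.1284, 0.106 ]))]
 orange 195 [0.5991 0.2224 0.1021]
 above cup z [0.095  0.1002 0.1072 0.1088 0.1108]
top red 0  
[]
 orange 0 
 above cup z [0.1064 0.1073 0.1089 0.1109 0.1134]
```

Call:
{"name": "send_rows", "arguments": {"moves": "8 0 -2 0 0; 20 0 0 0 0; 28 0 0 0 0; 32 0 0 0 0; 32 0 0 0 0; 32 0 -10 0 0; 32 0 -20 0 0; 32 0 -30 0 0; 32 0 -30 0 0; 32 0 -30 0 0; 32 -30 -10 0 0; 32 -30 0 0 0; 32 -40 0 0 0; 32 -40 0 0 0; 32 -40 0 0 0; 32 -40 0 0 0; 32 0 0 0 0"}}

```text
time_s: 32.9
position: [0.6013, -0.1015, 0.2295]
tcp_rot: [[-0.049, 0.003, -0.999], [0.999, -0.006, -0.049], [-0.006, -1.0, -0.003]]
force: [-0.1, 0.2, 0.1]
opening: 0.369
```

```bash
python3 bar.py; python3 -c "
import cv2,numpy as np
cv2.imwrite('pics/p12.png',np.hstack([cv2.imread('pics/b_side.png'),cv2.imread('pics/b_top.png')]))"
```

```text
[ 0.6013 -0.1015  0.2295] [-0.0501  0.227   0.1304] 32.9
side red 126 [0.5839 0.1282 0.11  ] [0.1055 0.1101 0.1143]
    [0.5341 0.1233 0.108 ]
    [0.544  0.1281 0.108 ]
    [0.5563 0.1269 0.1085]
    [0.5677 0.1303 0.1101]
    [0.5793 0.1298 0.1122]
    [0.593  0.1315 0.1102]
    [0.6055 0.13   0.115 ]
    [0.6202 0.124  0.1094]
    [0.6352 0.1279 0.113 ]
[(0.69, array([0.5808, 0.1326, 0.106 ]))]
 orange 199 [0.6018 0.2228 0.102 ]
 above cup z [0.0955 0.0999 0.1072 0.1091 0.1113]
top red 125 [0.585  0.1251 0.1105] [0.1042 0.1105 0.1181]
    [0.5357 0.124  0.1086]
    [0.5463 0.1191 0.1001]
    [0.5592 0.125  0.1097]
    [0.5697 0.128  0.1163]
    [0.5815 0.1255 0.1168]
    [0.5945 0.1235 0.1126]
    [0.6081 0.1304 0.1043]
    [0.6221 0.1248 0.1098]
    [0.6369 0.1254 0.1115]
[(0.69, array([0.5877, 0.125 , 0.106 ]))]
 orange 97 [0.6256 0.2189 0.1166]
 above cup z [0.0949 0.1024 0.1076 0.111  0.1153]
```

View pics/p12.png

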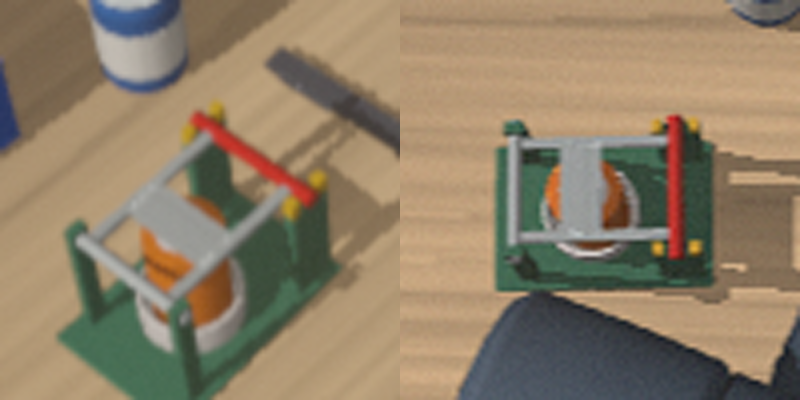

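```bash
python3 - <<'E'
from h import *
np.set_printoptions(precision=4,suppress=True)
for n in("side","top"):
    c=capture(n);P=pts(c,np.ones((480,640),bool));w=P-[.584,.194,0];X=w@[-.057,.998,0];Y=w@[-.998,-.057,0]
    k=(abs(Y)<46)&(P[:,2]>.096)&(P[:,2]<.125)&(abs(Y)<.04)&(X>-.08)&(X<.058);x,z=X[k],P[k][:,2]
    for lo,hi in((-.08,-.06),(-.06,-.03),(-.03,-.012),(-.01,.015),(.015,.038),(.038,.058)):
        m=(x>lo)&(x<hi);print(n,lo,hi,m.sum(),np.median(z[m]) if m.any() else "")
print(read_state()["time_s"])
E
```

```text
side -0.08 -0.06 119 0.11016928150410987
side -0.06 -0.03 80 0.10740783583987934
side -0.03 -0.012 80 0.10693350099952315
side -0.01 0.015 248 0.10842218144182003
side 0.015 0.038 141 0.10652391616529933
side 0.038 0.058 131 0.10941114175873412
top -0.08 -0.06 116 0.11049333261713568
top -0.06 -0.03 60 0.1085815265405281
top -0.03 -0.012 90 0.10655235376952144
top -0.01 0.015 240 0.1094003571888531
top 0.015 0.038 84 0.10774501521646629
top 0.038 0.058 95 0.10923190696649976
33.2
```

Bar and hinge tube lie at the same height (0.110 m and 0.109 m), so the bail is level. Handing in.

```bash
python3 -c "
from rig import *
print(hand_in())"
```

```text
the job is handed in; nothing more can be done
None
```

The job is handed in at about 33 s of the 64 s allowed; the hand-in gave no verdict. The orange cap is standing in the keeper's cup and the bail is closed over it.

**How it went**
- **Drawing the cap off:** The tool could only point straight down, so I gripped the cap across its lean and drew it about 160 mm along the pipe's axis. Forces stayed around 1–2 N.
- **Turning it upright:** I stood the cap up in the grip by rolling its mouth edge gently against the outer face of one of the keeper's catch posts. I then lowered it into the cup and let go at about 2 N of contact.
- **Closing the bail:** I gripped the red bar, followed its arc round and lowered it into the catches.

**Last checks**
- **Cap:** It was upright within about 1–3 degrees. Its axis was within about 2 mm of the cup centre, and its top was at about 0.10 m against 0.098 m expected.
- **Bail:** The bar and hinge tube tops were at 0.110 m and 0.109 m, so the bail is level. The bar sits between both pairs of yellow catches in the side and top views.
- **Robot and bench:** The arm is well clear and the wrist force is about 0. I did not measure the bystanders again.

**What came close or disagreed**
- The first try at turning the cap upright, pushing it straight at the post, jammed at about 27 N. Pushing while lifting worked at about 6 N, rising to 16 N once the cap lay flush.
- Seating the bar peaked at about 45 N in total at the wrist, 42 N of it vertical. That is well under the wrist's 120 N limit. The 40 N cap-to-keeper limit is not measured separately; with the bail level, its plate should clear the cap by 5 mm.
- One network position for the cap's top was 8 mm off the other measurements, and I did not use it.

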